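Knock the stuck bobbin out of its nest

ROBOT

A 6-joint arm with a two-finger parallel gripper is mounted at the origin on a cart in front of the work surface, level with it; the furniture and walls round the work are solid. World frame = base frame: x ahead of the robot, y to its left, z up, the work surface at z = 0. Lengths are in m, angles in degrees, forces in N, time in s.
With the tool pointing down it reaches from about 0.375 to 0.925 m from the base axis. Payload 5.7 kg.
Tool frame: the origin (TCP) lies at the very end of the fingers, on their centre line; the grasp point (between the pads) lies 19 mm behind it; z points along the fingers, y is the line along which they close (so a half turn about z gives the same grasp; the last joint's range is limited). The gripper opens to 85 mm and grips with 20 to 120 N. Pads are 22 mm wide; open, the fingers measure 114 mm over their backs; the gripper's body (76 mm by 85 mm) begins 54 mm behind the grasp point. The pads swing forward as they close: fully open they stand 13 mm farther back than shut.
Start: joints at [-70.537, 20.558, 86.54, -0, 72.909, -6.595], TCP at [0.264, -0.539, 0.231] pointing down, gripper open.
Joint ranges: [-170.27, 170.27], [-57.76, 135], [12.27, 136.19], [-55.21, 235.2], [11.17, 155.16], [-170.74, 170.74]. Speed limits (degrees/s): [136.94, 136.94, 180, 180, 180, 180].

INTERFACE

Orientations are given as [roll, pitch, yaw] about the fixed x, y, z axes, in that order (R = Rz(yaw) Ry(pitch) Rx(roll)).
In Python, from rig import r gives the robot as it stands. The module is installed in compiled form; this text tells all that it offers.
- The arm moves only by the tool step_arm, never from a script. Its arguments are lists of equal length, an entry for each row: "jaw": the opening, from 0 (shut) to 1 (fully open); "dp": the shift along the tool's x, y, z in units of 40 mm (1.0 is 40 mm), a list of three; "rot": the turn, a rotation vector about the tool's x, y, z in units of 5 degrees (1.0 is 5 degrees), a list of three. A call has 1 to 8 rows; each row is the pose to reach, as a shift and turn from the pose commanded when the call began, along the tool's axes at that moment; what a row does not reach only later rows make up. A row lasts 1/12 s, in which the tool goes at most 41.7 mm and 7.16 degrees, less where a joint would pass 70% of its speed; a pose out of reach is approached as far as the arm can. A call with a gripper value outside its range is refused whole. The fingers move at their own pace and stop on an object; "squeeze" is the grip in N (left out, the last holds). Time passes only in rows, so rows that repeat a pose let the fingers close. It gives the time, the measured TCP pose, the force, the opening and the grip force at its end, in the units of the state.
- r.observe(): the state, without advancing time (a new reading comes with each control period).
- r.grab_frame(name): name is "scene" or "side" or "wrist"; returns a dict with "img" (420x560x3 uint8, red, green, blue), "fov_y" (degrees; the focal length in pixels is half the picture's height over the tangent of half this angle, whatever the lens; pixels are square), "cx", "cy" (the principal point, pixels), "dist_coeffs" ([k1, k2, p1, p2, k3] as OpenCV has them; the pictures are not rectified), "R" (3x3) and "t" (3): a world point X has camera coordinates R X + t. Camera axes: x right, y down, z forward; pixel columns grow to the right and rows downward; lengths in m; the calibration is good to about 2 mm. A picture is of the moment at which its call begins. There is no depth.
- r.job_done(): hands the job in; it is judged then, once.
The state is a dict: "time": time; "joints": joint angles; "qd": joint speeds; "tau": joint torques, N m; "tcp_pos": TCP position; "eef_rot": TCP orientation; "wrist_force": force on the tool from outside, world axes, zero at the start; "ft_torque": the same for the moment, N m; "gripper_width": finger opening in m; "grasp_force": force on a finger pad.
Only numpy, scipy, OpenCV 4.12 (cv2) and the standard library are available. Lean on these libraries where they do the work, as an engineer would, in place of code of your own. Each camera call takes 0.05 s, during which the arm holds its last target. There are 200 camera calls.

TASK

One of the two nest stands on the bench has a wound copper bobbin stuck down in its pocket. Lift that stand's black knob up so that its knockout rod pushes the bobbin up out of the pocket, then take the bobbin and set it standing upright in the shallow steel tray.

Things in the scene. Friction and masses are not known exactly. Their poses are not given: they have to be found in the camera images.
- nest: Loaded one of two like stands, fixed to the bench: base 150 (x) x 70 (y) x 8 mm; at its far (+x) end a raised aluminium block 60 x 64 mm, rim 80 mm above the bench. Origin: centre of the base's underside, z up, +x away from the robot at yaw 0. The pocket (24 mm square, 28 mm deep, slot to -x for the wire tail) has its axis at x = +40 mm, y = 0. The other stand is empty; its knob may stand raised.
- knob (a point): Centre of the loaded stand's black knob, an upright cylinder 26 mm across, 32 mm tall, 52 mm clear of the block; at x = -55 mm, y = 0 of the stand, 76 mm above the bench when down. Knob and knockout rod (its 16 mm pad bears the bobbin) are one part that slides straight up only, at most 22 mm to a firm stop; lifting takes 8 to 10 N; it stays where left.
- bobbin: Copper bobbin in the loaded nest: upright cylinder 21 mm across, 20 mm tall, 20 to 40 g, wire tail to its -y. Origin: on its underside, z up; the cylinder's axis is at x = 0, y = +6 mm. It starts on the pocket's axis, underside 55 mm above the bench, top 5 mm below the rim (no room to grip); knob right up, its top is 17 mm above the rim. A like bobbin standing on the bench is not wanted.
- steel_tray: Shallow, empty steel tray with a dark rubber floor, fixed to the bench: 150 (x) x 110 (y) mm outside, rim 8 mm above the bench, walls 4 mm thick, inner floor 3 mm above the bench. Origin: centre of its underside, z up.

How it is judged (in metres and radians):
On the way:
1. the knockout rod is pushed up at least 15 mm and bears the bobbin, raised at least 13 mm in its nest, with the fingers off the bobbin (z of knob in the frame of nest above 0.091 m and z of bobbin in the frame of nest above 0.068 m and x of bobbin in the frame of nest between 0.024 and 0.056 m and y of bobbin in the frame of nest between -0.012 and 0.012 m and contact force between the fingers and bobbin below 0.1 N), for 0.2 s.
At the end, for the whole second after the job is handed in: The bobbin from the nest stands on the tray's floor, anywhere inside the tray's walls (origin within 66 mm of the tray's centre along x and 46 mm along y, underside less than 5 mm above the tray's floor), upright to within 10 degrees and at rest. Where the knob is left does not matter (x of bobbin in the frame of steel_tray between -0.066 and 0.066 m and y of bobbin in the frame of steel_tray between -0.046 and 0.046 m and z of bobbin in the frame of steel_tray below 0.008 m and angle between bobbin's own z axis and vertical below 0.17 rad and linear speed of bobbin below 0.02 m/s); the robot touches nothing.
It also fails if it takes over 58 s, if anything falls off the work surface, if the arm or the gripper's body presses on something with over 40 N, if the wrist force passes 120 N, or if a joint passes its speed limit or range.

## Working session

There is one attempt and no reset: what is moved stays moved. The work goes in short steps, Python scripts to look and compute and a tool call to move; the robot and the scene stay as the last step left them, time stands still between calls to the robot, and variables do not carry over. Pictures are saved under pics/ and viewed, at most 10 in all, crops included, and the job is handed in when it is done.

Besides the shell and the picture viewer there is one more tool, called after "Request:" as name(argument=value, ...) on one line, values as JSON. step_arm: Moves the arm, as the interface text tells. Its arguments: {"type":"object","properties":{"jaw":{"type":"array","items":{"type":"number"}},"dp":{"type":"array","items":{"type":"array","items":{"type":"number"}}},"rot":{"type":"array","items":{"type":"array","items":{"type":"number"}}},"squeeze":{"type":"number"}},"required":["jaw","dp","rot"]}

```bash
mkdir -p pics; cat > h.py <<'E'
from rig import r
import numpy as np, cv2
def K(f):
    h,w=f["img"].shape[:2]; fl=h/2/np.tan(np.radians(f["fov_y"])/2)
    return np.array([[fl,0,f["cx"]],[0,fl,f["cy"]],[0,0,1.]])
def ray(f,uv):
    p=cv2.undistortPoints(np.array([[uv]],float),K(f),np.array(f["dist_coeffs"],float))[0,0]
    R=np.array(f["R"]);t=np.array(f["t"]); return -R.T@t, R.T@np.array([p[0],p[1],1.])
def onz(f,uv,z):
    c,d=ray(f,uv); return c+d*(z-c[2])/d[2]
def tri(f1,a,f2,b):
    c1,d1=ray(f1,a);c2,d2=ray(f2,b)
    s=np.linalg.lstsq(np.c_[d1,-d2],c2-c1,rcond=None)[0]
    p,q=c1+d1*s[0],c2+d2*s[1]; return (p+q)/2,np.linalg.norm(p-q)
def proj(f,X):
    return cv2.projectPoints(np.array(X,float).reshape(-1,3),cv2.Rodrigues(np.array(f["R"],float))[0],np.array(f["t"],float),K(f),np.array(f["dist_coeffs"],float))[0][:,0]
def save(f,n): cv2.imwrite(f"pics/{n}.png",f["img"][:,:,::-1])
E
python3 - <<'E'
from h import *
import pickle
for n in("scene","side"):
    f=r.grab_frame(n); save(f,n); pickle.dump(f,open(n+".pkl","wb")); print(n,ray(f,(280,210)),f["fov_y"])
print(r.observe())
E
```

```text
scene (array([0.24721281, 0.66965336, 0.67081487]), array([ 0.32635881, -0.62963534, -0.70530283])) 44.469106867439294
side (array([0.18835534, 0.81223723, 0.52493899]), array([ 0.35060734, -0.77280803, -0.52914058])) 50.40697650896895
{'time': 0.1, 'joints': array([-7.05357682e+01,  2.05945899e+01,  8.65937807e+01, -6.17851439e-04,
        7.29118035e+01, -6.59481272e+00]), 'qd': array([ 0.11633752, -0.01226445, -0.13930391, -0.00099809,  0.01038319,
        0.01006058]), 'tau': array([-1.03138434e-03, -5.28654349e+01, -2.79349047e+01, -1.94792128e-04,
        5.01057119e-03, -6.74561898e-05]), 'tcp_pos': array([ 0.26335119, -0.53839905,  0.23052295]), 'eef_rot': array([-1.79900421e+02, -1.09183618e-02,  2.60592171e+01]), 'wrist_force': array([1.27189184, 0.05244871, 0.12070546]), 'ft_torque': array([ 0.01782379, -0.02667085, -0.02150457]), 'grasp_force': 0.0, 'gripper_width': 0.08523608859449289}
```

View pics/scene.png

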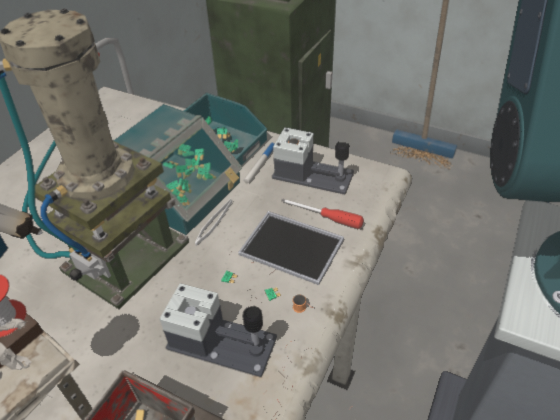

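View pics/side.png

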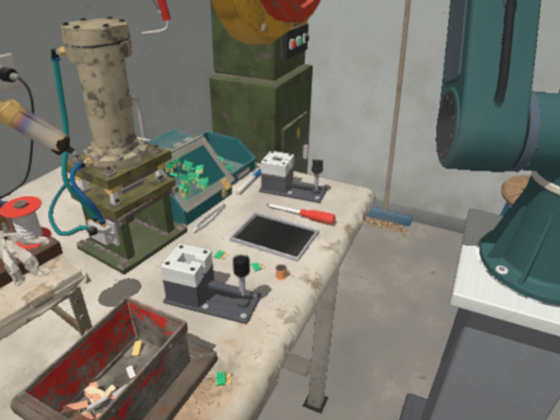

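The scene view shows two stands: one with its block at about (192,310) and knob at (253,320), the other with its block at (294,150) and knob at (342,152). The tray is at (293,246) and the decoy bobbin at (299,303). I'll zoom in on both pockets to see which is loaded.

```bash
python3 - <<'E'
from h import *
import pickle
S=pickle.load(open("scene.pkl","rb"));D=pickle.load(open("side.pkl","rb"))
c=lambda f,x,y,w,h:cv2.resize(f["img"][y:y+h,x:x+w],(400,300),interpolation=cv2.INTER_CUBIC)
m=np.vstack([np.hstack([c(S,155,275,130,98),c(S,265,120,100,75)]),np.hstack([c(D,155,235,120,90),c(D,250,145,84,63)])])
cv2.imwrite("pics/m.png",m[:,:,::-1])
# tray: dark floor
for n,f in(("S",S),("D",D)):
    g=f["img"].max(2); lab=cv2.connectedComponentsWithStats((g<45).astype(np.uint8))
    for i,s in enumerate(lab[2][1:],1):
        if s[4]>60: print(n,s,lab[3][i].round(1), onz(f,lab[3][i],0.003).round(3))
E
```

```text
S [ 18 216  20  22 179] [ 26.5 228.3] [0.954 0.307 0.003]
S [244 309  18  23 218] [252.8 323.1] [0.487 0.309 0.003]
D [285  26  22  34 322] [294.9  42.6] [ 1.22  -1.62   0.003]
D [ 0 69 16 13 97] [ 5.9 75.1] [ 2.125 -0.438  0.003]
D [ 54 138  18  16 134] [ 63.4 145.9] [1.245 0.013 0.003]
D [255 221  48  30 639] [278.2 235.4] [0.496 0.14  0.003]
D [234 257  15  20 220] [241.2 266.6] [0.515 0.26  0.003]
```

View pics/m.png

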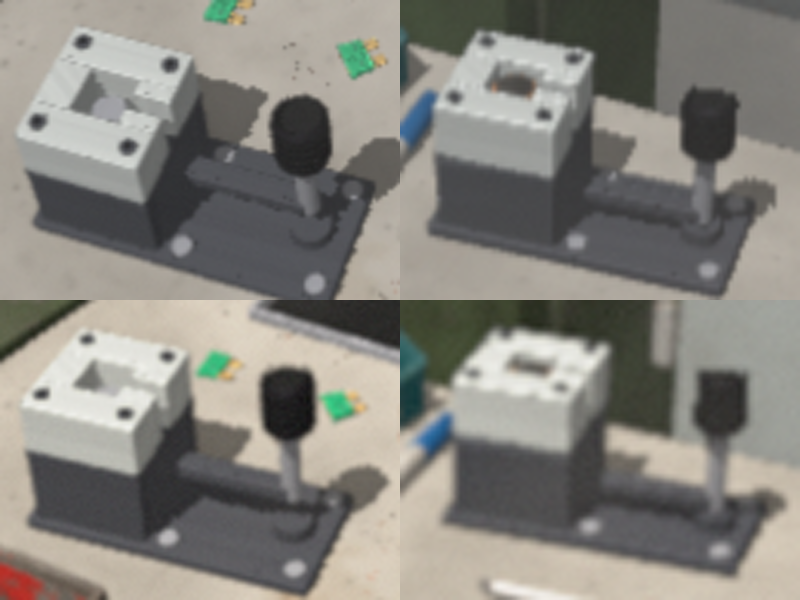

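The montage shows copper in the pocket of the far stand (-y side), at scene pixel (294,141), so that is the loaded one. The near stand's pocket is empty. Next I'll measure the far stand.

```bash
python3 - <<'E'
from h import *
import pickle
S=pickle.load(open("scene.pkl","rb"));D=pickle.load(open("side.pkl","rb"))
sc=[(286.75,130),(308.5,134.5),(278.75,144.25),(301,148.75)]
P=np.array([onz(S,p,.08) for p in sc]);print("screwsS",P.round(4).tolist())
sd=[(250+x*.21,145+y*.21) for x,y in((488-400,348-300),(581-400,334-300+10),(476-400,373-300),(560-400,382-300))]
Q=np.array([onz(D,p,.08) for p in sd]);print("screwsD",Q.round(4).tolist())
print("c",P.mean(0),Q.mean(0))
k=[]
for f,x0,y0,w,h in((S,330,138,24,24),(D,308,156,20,22)):
    g=(f["img"][y0:y0+h,x0:x0+w].max(2)<60).astype(np.uint8)
    l=cv2.connectedComponentsWithStats(g);i=1+l[2][1:,4].argmax();print(l[2][i])
    b=l[2][i];k.append((x0+b[0]+(b[2]-1)/2,y0+b[1]+(b[3]-1)/2))
print(k,tri(S,k[0],D,k[1]))
for z in(.076,.086): print(onz(S,k[0],z),onz(D,k[1],z))
T=np.array([onz(S,p,.008) for p in((270,216),(343,242),(311,278),(241,248))]);print("tray",T.round(3).tolist(),T.mean(0))
for p in((275,183),(347,190)): print("base front",onz(S,p,.008).round(4))
E
```

```text
screwsS [[0.6048, -0.0602, 0.08], [0.5607, -0.0643, 0.08], [0.5991, -0.0136, 0.08], [0.5556, -0.0184, 0.08]]
screwsD [[0.6104, -0.0461, 0.08], [0.5715, -0.0713, 0.08], [0.603, -0.0181, 0.08], [0.5628, -0.0275, 0.08]]
c [ 0.58005295 -0.03911313  0.08      ] [ 0.58690988 -0.04074134  0.08      ]
[  6   4  13  18 195]
[ 4  5 10 12 97]
[(np.float64(342.0), np.float64(150.5)), (np.float64(316.5), np.float64(166.5))] (array([ 0.48769362, -0.0468981 ,  0.07759454]), np.float64(0.004284512713948043))
[ 0.48638616 -0.04973815  0.076     ] [ 0.49068305 -0.04895917  0.076     ]
[ 0.48236519 -0.03764378  0.086     ] [ 0.48394878 -0.02977625  0.086     ]
tray [[0.564, 0.099, 0.008], [0.421, 0.103, 0.008], [0.44, 0.197, 0.008], [0.574, 0.188, 0.008]] [0.49977506 0.14692567 0.008     ]
base front [0.5951 0.0155 0.008 ]
base front [ 0.4617 -0.0234  0.008 ]
```

Request:
step_arm(jaw=[1, 1, 1, 1, 1, 1, 1, 1], dp=[[1, -0.83, 0], [2, -1.66, 0], [3, -2.5, 0], [3.8, -3.15, 0], [4.6, -3.8, 0], [5.4, -4.45, 0], [6.2, -5.1, 0], [6.5, -5.4, 0]], rot=[[0, 0, 0.5], [0, 0, 1], [0, 0, 1.5], [0, 0, 2], [0, 0, 2.5], [0, 0, 3], [0, 0, 3.5], [0, 0, 4]])

```text
time: 0.77
tcp_pos: [0.4008, -0.2332, 0.2312]
eef_rot: [-180.0, 0.0, 5.9]
wrist_force: [1.7, -0.1, 0.1]
gripper_width: 0.0855
grasp_force: 0.0
```

Request:
step_arm(jaw=[1, 1, 1, 1, 1, 1, 1, 1], dp=[[0.5, -0.8, 0], [1, -1.6, 0], [1.5, -2.5, 0], [2, -3.4, 0], [2.3, -4, 0], [2.54, -4.3, 0], [2.54, -4.3, 0], [2.54, -4.3, 0]], rot=[[0, 0, 0], [0, 0, 0], [0, 0, 0], [0, 0, 0], [0, 0, 0], [0, 0, 0], [0, 0, 0], [0, 0, 0]])

```text
time: 1.43
tcp_pos: [0.4832, -0.0528, 0.231]
eef_rot: [180.0, 0.0, 6.2]
wrist_force: [-0.8, -0.1, -0.3]
gripper_width: 0.0854
grasp_force: 0.0
```

```bash
python3 - <<'E'
from h import *
import pickle
f=r.grab_frame("wrist"); save(f,"w1"); pickle.dump(f,open("w1.pkl","wb")); print(ray(f,(280,210)),r.observe()["tcp_pos"])
E
```

```text
(array([ 0.56595657, -0.04511491,  0.37219925]), array([-0.32720688, -0.04386477, -0.94398807])) [ 0.48283819 -0.05351712  0.23101118]
```

View pics/w1.png

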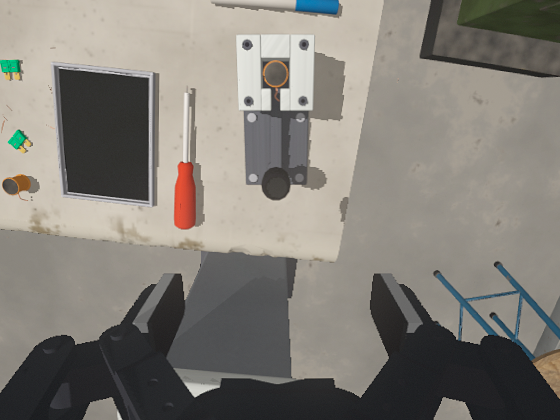

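The wrist view shows the bobbin in the pocket at (275,73), block screws at (248,44), (304,44), (248,101) and (304,101), the knob at (276,184), and the tray at left, corners around (54,63) to (156,205).

```bash
python3 - <<'E'
from h import *
import pickle
f=pickle.load(open("w1.pkl","rb"))
P=np.array([onz(f,p,.08) for p in((248,44),(304,44),(248,101),(304,101))])
c=P.mean(0); v=(P[0]+P[1]-P[2]-P[3])[:2]; w=(P[0]+P[2]-P[1]-P[3])[:2]
print(P.round(4).tolist(),c,np.degrees(np.arctan2(v[1],v[0])),np.degrees(np.arctan2(-w[0],w[1])))
print("bobbin",onz(f,(275,73),.075))
g=cv2.cvtColor(f["img"],cv2.COLOR_RGB2GRAY)[160:205,255:300]
l=cv2.connectedComponentsWithStats((g<50).astype(np.uint8));i=1+l[2][1:,4].argmax();print(l[2][i]+[255,160,0,0,0])
print("knob top (px 276,184)",onz(f,(276,184),.092),onz(f,(276,182),.076))
y=np.radians(6);print("knob expected",c[:2]-.095*np.array([np.cos(y),np.sin(y)]))
T=np.array([onz(f,p,.008) for p in((55,63),(158,71),(155,205),(66,193))]);print("tray",T.round(3).tolist(),T.mean(0))
E
```

```text
[[0.6029, -0.0172, 0.08], [0.6078, -0.0622, 0.08], [0.5587, -0.021, 0.08], [0.5638, -0.068, 0.08]] [ 0.58330144 -0.04209175  0.08      ] 6.179311029012571 6.222707261154926
bobbin [ 0.58353609 -0.04120519  0.075     ]Traceback (most recent call last):
  File "<stdin>", line 9, in <module>
ValueError: attempt to get argmax of an empty sequence
```

```bash
python3 - <<'E'
from h import *
import pickle
f=pickle.load(open("w1.pkl","rb"))
a=f["img"][165:205,255:300].astype(int); print(a.max(2)[::4,::3])
for z,p in((.092,(276,184)),(.076,(276,184))): print("knob",onz(f,p,z))
T=np.array([onz(f,p,.008) for p in((55,63),(158,71),(155,205),(66,193))]);print("tray",T.round(3).tolist(),T.mean(0))
o=r.observe();print(o["time"],o["tcp_pos"],o["qd"].round(2),o["eef_rot"])
E
```

```text
[[112 115 114 114 108 113 114 115 115  73  74  84 113 113  90]
 [113 117 116 116 105  59  59  61  56  60  75  76  76  76  76]
 [112 117 116  94  63  63  61  61  60  59  58  77  77  77  84]
 [185 103 117  65  65  65  65  62  67  63  61  67  82  84 118]
 [158 116 104  67  64  72  74  74  72  72  67  62  95  79 107]
 [193 192 135  67  71  74  75  74  74  74  74  62 198 202 202]
 [194 197 184  68  73  75  76  73  72  74  73  60 204 199 197]
 [198 198 200  87  67  75  77  74  75  76  69 175 201 199 196]
 [198 198 198 199 117  64  65  72  76  67 174 203 201 199 199]
 [198 199 197 198 196 202 206 208 206 203 202 200 198 200 200]]
knob [ 0.49236761 -0.05198089  0.092     ]
knob [ 0.48816552 -0.05237296  0.076     ]
tray [[0.576, 0.19, 0.008], [0.577, 0.08, 0.008], [0.43, 0.084, 0.008], [0.433, 0.19, 0.008]] [0.50409372 0.13587672 0.008     ]
1.4833 [ 0.48283819 -0.05351712  0.23101118] [-1.5  -0.3   0.2  -0.08 -0.01  0.13] [1.79989498e+02 5.97563375e-02 6.11217527e+00]
```

Request:
step_arm(jaw=[1, 1, 1, 1, 1, 1, 1, 1], dp=[[0.15, 0, 0.6], [0.15, 0, 1.2], [0.15, 0, 1.8], [0.15, 0, 2.3], [0.15, 0, 2.6], [0.15, 0, 2.6], [0.15, 0, 2.6], [0.15, 0, 2.6]], rot=[[0, 0, 0], [0, 0, 0], [0, 0, 0], [0, 0, 0], [0, 0, 0], [0, 0, 0], [0, 0, 0], [0, 0, 0]])

```text
time: 2.15
tcp_pos: [0.4896, -0.0536, 0.128]
eef_rot: [180.0, -0.0, 6.0]
wrist_force: [0.0, 0.5, 0.5]
gripper_width: 0.0855
grasp_force: 0.0
```

```bash
python3 - <<'E'
from h import *
f=r.grab_frame("wrist"); save(f,"w2"); o=r.observe();print(o["time"],o["tcp_pos"],o["qd"].round(2),o["eef_rot"],o["wrist_force"])
E
```

```text
2.2 [ 0.48997809 -0.05351326  0.1283326 ] [ 0.39 -0.29 -0.19  0.08 -0.1   0.03] [ 1.79963180e+02 -9.64048933e-02  6.00318634e+00] [0.1919565  0.51206669 0.3874646 ]
```

View pics/w2.png

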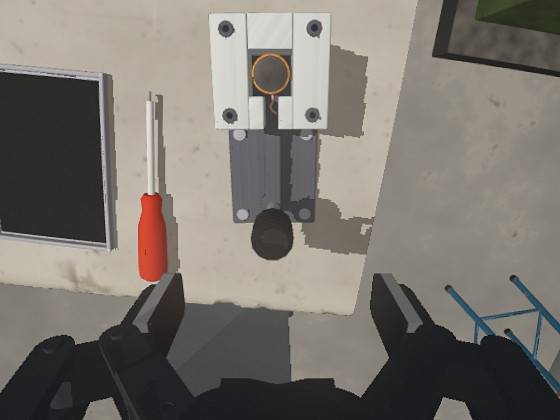

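The jaws straddle the line to the knob, whose top is at (273,238), about 1 mm left of the jaw centre line. I'll descend and grip it.

Request:
step_arm(jaw=[0.65, 0.65, 0.65, 0.65, 0.65, 0.65, 0.65, 0.65], dp=[[0, -0.03, 0], [0, -0.03, 0.3], [0, -0.03, 0.8], [0, -0.03, 1.2], [0, -0.03, 1.5], [0, -0.03, 1.75], [0, -0.03, 1.75], [0, -0.03, 1.75]], rot=[[0, 0, 0], [0, 0, 0], [0, 0, 0], [0, 0, 0], [0, 0, 0], [0, 0, 0], [0, 0, 0], [0, 0, 0]])

```text
time: 2.87
tcp_pos: [0.4893, -0.0515, 0.0575]
eef_rot: [-180.0, 0.0, 6.1]
wrist_force: [-0.1, -0.4, -0.6]
gripper_width: 0.0554
grasp_force: 0.0
```

Request:
step_arm(jaw=[0.1, 0.1, 0.1, 0.1, 0.1, 0.1, 0.1, 0.1], dp=[[0, 0, 0], [0, 0, 0], [0, 0, 0], [0, 0, 0], [0, 0, 0], [0, 0, 0], [0, 0, 0], [0, 0, 0]], rot=[[0, 0, 0], [0, 0, 0], [0, 0, 0], [0, 0, 0], [0, 0, 0], [0, 0, 0], [0, 0, 0], [0, 0, 0]], squeeze=50)

```text
time: 3.53
tcp_pos: [0.4897, -0.0504, 0.0584]
eef_rot: [-179.9, -0.1, 6.0]
wrist_force: [-0.6, 5.4, 6.3]
gripper_width: 0.0243
grasp_force: 48.8
```

Request:
step_arm(jaw=[0.1, 0.1, 0.1, 0.1, 0.1, 0.1, 0.1, 0.1], dp=[[0, 0, -0.08], [0, 0, -0.16], [0, 0, -0.24], [0, 0, -0.32], [0, 0, -0.4], [0, 0, -0.47], [0, 0, -0.53], [0, 0, -0.53]], rot=[[0, 0, 0], [0, 0, 0], [0, 0, 0], [0, 0, 0], [0, 0, 0], [0, 0, 0], [0, 0, 0], [0, 0, 0]])

```text
time: 4.2
tcp_pos: [0.4897, -0.0504, 0.079]
eef_rot: [-179.9, -0.1, 6.0]
wrist_force: [0.6, 5.6, -2.3]
gripper_width: 0.0245
grasp_force: 50.0
```

Request:
step_arm(jaw=[0.1, 0.1, 0.1, 0.1], dp=[[0, 0, 0], [0, 0, 0], [0, 0, 0], [0, 0, 0]], rot=[[0, 0, 0], [0, 0, 0], [0, 0, 0], [0, 0, 0]])

```text
time: 4.53
tcp_pos: [0.4897, -0.0504, 0.079]
eef_rot: [-179.9, -0.1, 6.0]
wrist_force: [2.5, 4.9, -2.6]
gripper_width: 0.0241
grasp_force: 50.0
```

```bash
python3 - <<'E'
from h import *
f=r.grab_frame("wrist"); save(f,"w3"); o=r.observe();print(o["time"],o["tcp_pos"],o["wrist_force"],o["gripper_width"])
E
```

```text
4.5833 [ 0.48972249 -0.05042192  0.0790083 ] [ 0.98337192  5.21018839 -1.05103979] 0.02442646723156467
```

View pics/w3.png

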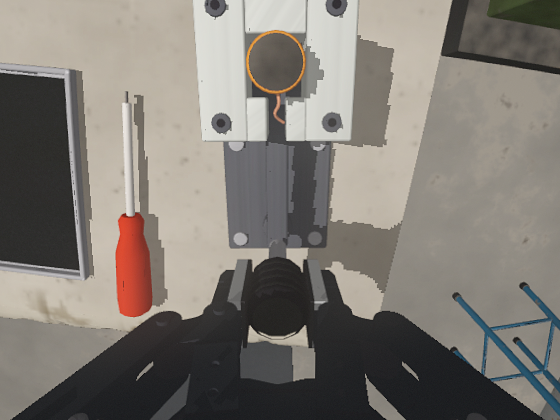

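The wrist view shows the bobbin raised to rim level at about (276,61), centred, with its tail pointing -x. Next I release the knob, rise and move over the bobbin.

Request:
step_arm(jaw=[0.65, 0.65, 0.65, 0.65, 0.65, 0.65, 0.65, 0.65], dp=[[0, 0, 0], [0, 0, 0], [0, 0, 0], [0, 0, 0], [0, 0, -0.3], [0, 0, -0.8], [0, 0, -1.3], [0, 0, -1.8]], rot=[[0, 0, 0], [0, 0, 0], [0, 0, 0], [0, 0, 0], [0, 0, 0], [0, 0, 0], [0, 0, 0], [0, 0, 0]])

```text
time: 5.25
tcp_pos: [0.4888, -0.0516, 0.1512]
eef_rot: [-180.0, 0.0, 6.1]
wrist_force: [0.8, 0.0, 0.3]
gripper_width: 0.0556
grasp_force: 0.0
```

```bash
python3 - <<'E'
from h import *
f=r.grab_frame("wrist"); o=r.observe();print(o["time"],o["tcp_pos"],o["eef_rot"],o["wrist_force"],o["gripper_width"])
im=f["img"].astype(int); m=((im[...,0]>150)&(im[...,0]-im[...,2]>80)&(im[...,1]<im[...,0]*.8)&(im[...,1]>80)).astype(np.uint8)
m[:,:200]=0;m[:,350:]=0
ys,xs=np.nonzero(m[:200]);print(len(xs),xs.min(),xs.max(),ys.min(),ys.max())
c=cv2.minEnclosingCircle(np.c_[xs,ys].astype(np.float32));print(c)
for z in(.075,.096): print(onz(f,((xs.min()+xs.max())/2,ys.min()+(xs.max()-xs.min())/2),z))
e=[onz(f,(x,ys.min()+(xs.max()-xs.min())/2),.096) for x in(xs.min(),xs.max()+1)];print("dia",np.linalg.norm(e[0]-e[1]))
E
```

```text
5.3 [ 0.49123679 -0.05211608  0.1548543 ] [179.89078827  -0.28473126   6.06064271] [ 1.27967039 -0.66896673  2.00202819] 0.055017983283992294
252 256 293 52 106
((274.0, 78.96295928955078), 27.037139892578125)
[ 0.58586428 -0.04082676  0.075     ]
[ 0.58448439 -0.04114897  0.096     ]
dia 0.021044168380627632
```

Request:
step_arm(jaw=[0.65, 0.65, 0.65, 0.65, 0.65, 0.65, 0.65, 0.65], dp=[[0.6, 0, 0], [1.3, 0, 0], [2, 0, 0], [2.38, 0, 0], [2.38, 0, 0.3], [2.38, 0, 0.6], [2.38, 0, 0.9], [2.38, 0, 0.9]], rot=[[0, 0, 0], [0, 0, 0], [0, 0, 0], [0, 0, 0], [0, 0, 0], [0, 0, 0], [0, 0, 0], [0, 0, 0]])

```text
time: 5.97
tcp_pos: [0.5821, -0.0412, 0.1122]
eef_rot: [-179.9, 0.2, 6.1]
wrist_force: [0.8, 0.9, -0.8]
gripper_width: 0.0552
grasp_force: 0.0
```

Request:
step_arm(jaw=[0.65, 0.65], dp=[[0, 0, 0], [0, 0, 0]], rot=[[0, 0, 0], [0, 0, 0]])

```text
time: 6.13
tcp_pos: [0.5841, -0.0416, 0.115]
eef_rot: [180.0, -0.0, 6.1]
wrist_force: [-0.3, 0.2, 1.1]
gripper_width: 0.0553
grasp_force: 0.0
```

```bash
python3 - <<'E'
from h import *
a=r.grab_frame("wrist");b=r.grab_frame("scene");save(a,"w4")
c=cv2.resize(b["img"][115:190,260:360],(560,420),interpolation=cv2.INTER_CUBIC)
cv2.imwrite("pics/m4.png",cv2.resize(np.hstack([a["img"],c]),(800,300))[:,:,::-1]);o=r.observe();print(o["time"],o["tcp_pos"],o["wrist_force"])
E
```

```text
6.2333 [ 0.5844266  -0.04163025  0.11539714] [-0.12349166 -0.46278375 -1.27444388]
```

View pics/m4.png

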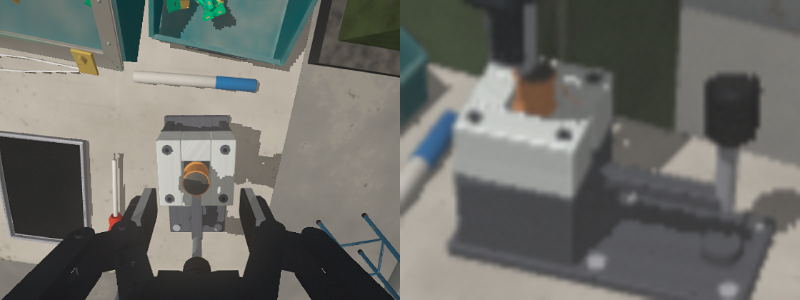

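The wrist view shows the bobbin at (196,180) between the jaws. The scene crop shows it well above the rim with the knob staying up. I'll descend slowly and grip.

Request:
step_arm(jaw=[0.65, 0.65, 0.65, 0.65, 0.65, 0.65, 0.65, 0.65], dp=[[0, 0, 0.15], [0, 0, 0.3], [0, 0, 0.45], [0, 0, 0.57], [0, 0, 0.66], [0, 0, 0.72], [0, 0, 0.76], [0, 0, 0.76]], rot=[[0, 0, 0], [0, 0, 0], [0, 0, 0], [0, 0, 0], [0, 0, 0], [0, 0, 0], [0, 0, 0], [0, 0, 0]])

```text
time: 6.9
tcp_pos: [0.5836, -0.0414, 0.0836]
eef_rot: [-180.0, 0.0, 6.1]
wrist_force: [0.0, 0.5, -0.5]
gripper_width: 0.0556
grasp_force: 0.0
```

Request:
step_arm(jaw=[0.1, 0.1, 0.1, 0.1, 0.1, 0.1, 0.1, 0.1], dp=[[0, 0, 0], [0, 0, 0], [0, 0, 0], [0, 0, 0], [0, 0, 0], [0, 0, 0], [0, 0, 0], [0, 0, 0]], rot=[[0, 0, 0], [0, 0, 0], [0, 0, 0], [0, 0, 0], [0, 0, 0], [0, 0, 0], [0, 0, 0], [0, 0, 0]], squeeze=25)

```text
time: 7.57
tcp_pos: [0.5841, -0.0414, 0.0844]
eef_rot: [-180.0, -0.0, 6.1]
wrist_force: [-0.5, 1.3, 2.0]
gripper_width: 0.0201
grasp_force: 24.6
```

Request:
step_arm(jaw=[0.1, 0.1, 0.1, 0.1, 0.1, 0.1, 0.1, 0.1], dp=[[0, 0, -0.1], [0, 0, -0.3], [0, 0, -0.6], [0, 0, -1], [0, 0, -1.4], [0, 0, -1.5], [0, 0, -1.5], [0, 0, -1.5]], rot=[[0, 0, 0], [0, 0, 0], [0, 0, 0], [0, 0, 0], [0, 0, 0], [0, 0, 0], [0, 0, 0], [0, 0, 0]])

```text
time: 8.23
tcp_pos: [0.5837, -0.0415, 0.1441]
eef_rot: [180.0, -0.0, 6.1]
wrist_force: [-0.5, -0.2, -0.5]
gripper_width: 0.0198
grasp_force: 24.5
```

Request:
step_arm(jaw=[0.1, 0.1, 0.1, 0.1, 0.1, 0.1, 0.1, 0.1], dp=[[-0.1, -0.4, 0], [-0.3, -1.1, 0], [-0.6, -1.9, 0], [-0.9, -2.7, 0], [-1.2, -3.5, 0], [-1.4, -4.2, 0], [-1.5, -4.6, 0], [-1.54, -4.67, 0]], rot=[[0, 0, 0], [0, 0, 0], [0, 0, 0], [0, 0, 0], [0, 0, 0], [0, 0, 0], [0, 0, 0], [0, 0, 0]])

```text
time: 8.9
tcp_pos: [0.4998, 0.1408, 0.143]
eef_rot: [-179.9, 0.2, 6.2]
wrist_force: [1.5, 0.7, -0.3]
gripper_width: 0.0199
grasp_force: 24.5
```

Request:
step_arm(jaw=[0.1, 0.1], dp=[[0, 0, 0], [0, 0, 0]], rot=[[0, 0, 0], [0, 0, 0]])

```text
time: 9.07
tcp_pos: [0.5025, 0.1377, 0.1436]
eef_rot: [180.0, 0.1, 6.1]
wrist_force: [0.0, 0.2, -0.7]
gripper_width: 0.0198
grasp_force: 24.5
```

```bash
python3 - <<'E'
from h import *
a=r.grab_frame("wrist");b=r.grab_frame("scene")
c=cv2.resize(b["img"][170:290,230:390],(560,420),interpolation=cv2.INTER_CUBIC)
cv2.imwrite("pics/m5.png",cv2.resize(np.hstack([a["img"],c]),(800,300))[:,:,::-1]);o=r.observe();print(o["time"],o["tcp_pos"],o["wrist_force"],o["gripper_width"])
E
```

```text
9.1667 [0.50312779 0.13703165 0.14382785] [0.35178169 0.51208681 0.84540883] 0.01984369108556231
```

View pics/m5.png

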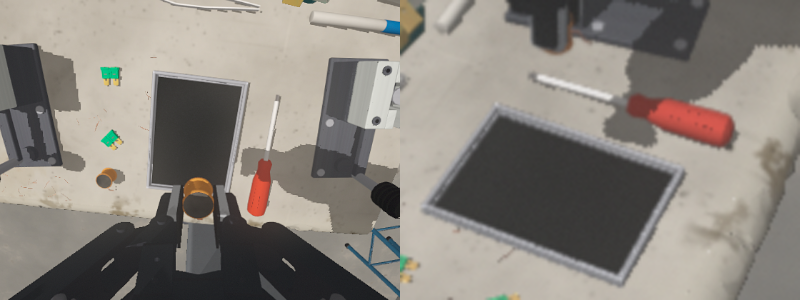

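The bobbin is held upright over the tray. I'll check the tray corners from this close view before lowering.

```bash
python3 - <<'E'
from h import *
f=r.grab_frame("wrist")
T=np.array([onz(f,(x*1.4,y*1.4),.008) for x,y in((154,72),(248,82),(231,191),(150,186))]);print(T.round(3).tolist(),T.mean(0));print(r.observe()["tcp_pos"])
E
```

```text
[[0.577, 0.193, 0.008], [0.577, 0.086, 0.008], [0.437, 0.085, 0.008], [0.433, 0.192, 0.008]] [0.50606139 0.1390498  0.008     ]
[0.50330068 0.13693706 0.14391817]
```

Request:
step_arm(jaw=[0.1, 0.1, 0.1, 0.1, 0.1, 0.1, 0.1, 0.1], dp=[[0, 0, 0.4], [0, 0, 0.9], [0, 0, 1.4], [0, 0, 1.8], [0, 0, 2.1], [0, 0, 2.3], [0, 0, 2.4], [0, 0, 2.4]], rot=[[0, 0, 0], [0, 0, 0], [0, 0, 0], [0, 0, 0], [0, 0, 0], [0, 0, 0], [0, 0, 0], [0, 0, 0]])

```text
time: 9.88
tcp_pos: [0.5027, 0.1373, 0.0475]
eef_rot: [-180.0, 0.1, 6.0]
wrist_force: [0.4, -0.5, -0.4]
gripper_width: 0.0198
grasp_force: 24.5
```

Request:
step_arm(jaw=[0.1, 0.1, 0.1, 0.1, 0.1, 0.1, 0.1, 0.1], dp=[[0, 0, 0.2], [0, 0, 0.4], [0, 0, 0.58], [0, 0, 0.7], [0, 0, 0.77], [0, 0, 0.82], [0, 0, 0.83], [0, 0, 0.83]], rot=[[0, 0, 0], [0, 0, 0], [0, 0, 0], [0, 0, 0], [0, 0, 0], [0, 0, 0], [0, 0, 0], [0, 0, 0]])

```text
time: 10.55
tcp_pos: [0.5029, 0.1379, 0.0149]
eef_rot: [-180.0, 0.0, 6.1]
wrist_force: [-0.1, -0.4, -0.9]
gripper_width: 0.0196
grasp_force: 24.5
```

Request:
step_arm(jaw=[0.1, 0.1, 0.1, 0.1], dp=[[0, 0, 0.025], [0, 0, 0.05], [0, 0, 0.05], [0, 0, 0.05]], rot=[[0, 0, 0], [0, 0, 0], [0, 0, 0], [0, 0, 0]])

```text
time: 10.88
tcp_pos: [0.5029, 0.1379, 0.013]
eef_rot: [-180.0, -0.0, 6.1]
wrist_force: [-0.2, -0.2, -0.4]
gripper_width: 0.0199
grasp_force: 24.5
```

Request:
step_arm(jaw=[0.1, 0.1, 0.1, 0.1], dp=[[0, 0, 0.02], [0, 0, 0.03], [0, 0, 0.03], [0, 0, 0.03]], rot=[[0, 0, 0], [0, 0, 0], [0, 0, 0], [0, 0, 0]])

```text
time: 11.22
tcp_pos: [0.503, 0.1379, 0.0119]
eef_rot: [-180.0, -0.0, 6.1]
wrist_force: [-0.4, -0.3, 2.6]
gripper_width: 0.0197
grasp_force: 24.8
```

Request:
step_arm(jaw=[0.35, 0.4, 0.5, 0.55, 0.6, 0.6, 0.6, 0.6], dp=[[0, 0, 0], [0, 0, 0], [0, 0, 0], [0, 0, 0], [0, 0, 0], [0, 0, 0], [0, 0, 0], [0, 0, -0.2]], rot=[[0, 0, 0], [0, 0, 0], [0, 0, 0], [0, 0, 0], [0, 0, 0], [0, 0, 0], [0, 0, 0], [0, 0, 0]])

```text
time: 11.88
tcp_pos: [0.5018, 0.1377, 0.0189]
eef_rot: [-180.0, 0.1, 6.1]
wrist_force: [-0.5, -0.4, -0.1]
gripper_width: 0.0513
grasp_force: 0.0
```

Request:
step_arm(jaw=[0.6, 0.6, 0.6, 0.6, 0.6, 0.6, 0.6, 0.6], dp=[[0, 0, -0.3], [0, 0, -0.8], [0, 0, -1.5], [0, 0, -2.3], [0, 0, -3], [0, 0, -3.4], [0, 0, -3.5], [0, 0, -3.5]], rot=[[0, 0, 0], [0, 0, 0], [0, 0, 0], [0, 0, 0], [0, 0, 0], [0, 0, 0], [0, 0, 0], [0, 0, 0]])

```text
time: 12.55
tcp_pos: [0.5038, 0.138, 0.1613]
eef_rot: [-180.0, -0.2, 6.1]
wrist_force: [0.4, -0.4, -0.4]
gripper_width: 0.0514
grasp_force: 0.0
```

```bash
python3 - <<'E'
from h import *
a=r.grab_frame("wrist");b=r.grab_frame("scene")
c=cv2.resize(b["img"][170:290,230:390],(560,420),interpolation=cv2.INTER_CUBIC)
cv2.imwrite("pics/m6.png",cv2.resize(np.hstack([a["img"],c]),(800,300))[:,:,::-1]);o=r.observe();print(o["time"],o["tcp_pos"],o["wrist_force"],o["gripper_width"])
E
```

```text
12.65 [0.50202455 0.13770771 0.15898447] [-0.33666938 -0.71510055 -1.07282915] 0.051625158703489264
```

View pics/m6.png

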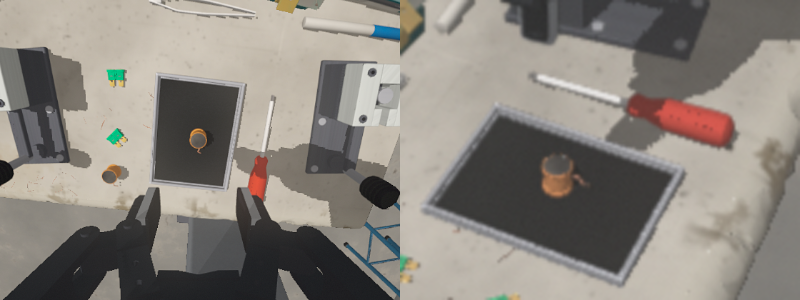

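The bobbin stands upright near the middle of the tray, at (198,139) in the wrist view and (557,175) in the scene crop. The gripper is clear of it.

```bash
python3 -c "
from rig import r
print(r.job_done())"
```

```text
the job is handed in; nothing more can be done
None
```

I raised the loaded stand's knob about 20.6 mm, set the bobbin standing upright near the centre of the steel tray, and handed the job in at about 12.7 s; no verdict was returned.

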